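Load the parts carousel, turn its square pocket to the front and hold it

ROBOT

A 7-joint arm with a two-finger parallel gripper is mounted at the origin on the work surface. World frame = base frame: x ahead of the robot, y to its left, z up, the work surface at z = 0. Lengths are in m, angles in degrees, forces in N, time in s.
With the tool pointing down it reaches from about 0.425 to 0.875 m from the base axis. Payload 4.7 kg.
Tool frame: the origin (TCP) lies between the finger pads; the fingertips stand 11 mm ahead of it and the grasp point (between the pads) lies 8 mm behind it (env.tcp_to_tips is the distance from the TCP to the fingertips, in m); z points along the fingers, y is the line along which they close (so a half turn about z gives the same grasp; the last joint's range is limited). The gripper opens to 87 mm and grips with 3 to 60 N. Pads are 19 mm wide; open, the fingers measure 117 mm over their backs; the gripper's body (75 mm by 190 mm) begins 51 mm behind the grasp point.
Start: joints at [-69.895, 18.392, -4.016, 83.108, 1.295, 78.541, -3.26], TCP at [0.215, 0.613, 0.234] pointing down, gripper open.
Joint ranges: [-163.93, 163.93], [-17.29, 119.83], [-79.2, 71.16], [3.27, 140.29], [-89.18, 269.18], [5.43, 117.66], [-154.24, 154.24]. Speed limits (degrees/s): [147.25, 147.25, 180, 180, 180, 180, 180].

INTERFACE

Orientations are given as [roll, pitch, yaw] about the fixed x, y, z axes, in that order (R = Rz(yaw) Ry(pitch) Rx(roll)).
In Python, from cell import env, viewer gives the robot as it stands.
- The arm moves only by the tool step_arm, never from a script. Its arguments are lists of equal length, an entry for each row: "delta_pos": the shift along the tool's x, y, z in units of 0.2 m (1.0 is 0.2 m), a list of three; "rot": the turn, a rotation vector about the tool's x, y, z in units of 1.5 rad (1.0 is 1.5 rad), a list of three; "gripper": the gripper command: -1 is shut, 1 is fully open, values between are in proportion. A call has 1 to 20 rows; each row is the pose to reach, as a shift and turn from the pose commanded when the call began, along the tool's axes at that moment; what a row does not reach only later rows make up. A row lasts 1/8 s, in which the tool goes at most 62.5 mm and 10.7 degrees, less where a joint would pass 70% of its speed; a pose out of reach is approached as far as the arm can. A call with a number of a shift or a turn outside -1 to 1 is refused whole. A call with a gripper value outside its range is refused whole. The fingers move at their own pace and stop on an object; "squeeze" is the grip in N (left out, the last holds). Time passes only in rows, so rows that repeat a pose let the fingers close. It gives the time, the measured TCP pose, the force, the opening and the grip force at its end, in the units of the state.
- env.get_obs(): the state, without advancing time (a new reading comes with each control period).
- viewer.read_camera(name): name is "side" or "top" or "wrist"; returns a dict with "img" (480x640x3 uint8, red, green, blue), "fx", "fy", "cx", "cy" (pixels), "pose" (4x4, takes a point from camera to world coordinates). Camera axes: x right, y down, z forward; pixel columns grow to the right and rows downward; lengths in m; the calibration is good to about 2 mm. A picture is of the moment at which its call begins. There is no depth.
- env.sign_off(): hands the job in; it is judged then, once.
The state is a dict: "time_s": time; "qpos": joint angles; "joint_velocities": joint speeds; "effort": joint torques, N m; "tool_pos": TCP position; "tool_rot": TCP orientation; "force": force on the tool from outside, world axes, zero at the start; "wrist_torque": the same for the moment, N m; "grip_width": finger opening in m; "grasp_force": force on a finger pad.
Only numpy, scipy, OpenCV 4.12 (cv2) and the standard library are available. Lean on these libraries where they do the work, as an engineer would, in place of code of your own. Each camera call takes 0.05 s, during which the arm holds its last target. There are 200 camera calls.

TASK

Stand the taller of the two cream resistor blocks down in the carousel's square pocket and let go of it. Then turn the carousel by its square centre knob until that pocket lines up with the flat steel pointer that sticks out from its base, and finish while still gripping the knob, holding the carousel still there. Leave the other loose parts on the desk where they are.

Things in the scene. Friction and masses are not known exactly. Their poses are not given: they have to be found in the camera images.
- resistor_tall: the taller cream ceramic resistor block, 28 (its x) x 20 (its y) x 62 mm high, about 60 to 120 g, loose, standing upright on the desk; two thin 6 mm solder tabs on its top do not obstruct. Origin: centre of its underside, z up
- resistor_short: the shorter cream block, 28 x 20 x 36 mm, loose, standing; stays where it is. Origin: centre of its underside
- carousel: the turning deck, a dark steel disc 250 mm across and 10 mm thick, its top 24 mm above the desk, turning freely either way through more than a full turn about its vertical axis with light friction (0.04 N m), no spring. On it, 85 mm from the axis, stand an aluminium square pocket (towards the deck's own -x) and three round aluminium cups 50 mm across (its +x, +y, -y), all 30 mm high. Origin: on the axis, on the disc's underside (14 mm above the desk), z up
- pocket (a point): centre of the inner floor of the square pocket, 28 mm above the desk; the axes are the deck's. Inside the pocket measures 40 mm radially (deck x) x 32 mm along the rim (deck y), walls 4 mm thick, open at the top, rim 26 mm above this floor
- knob (a point): centre of the wooden square knob on the carousel's axis that turns with it, 32 x 32 x 36 mm high on a thin 22 mm stem, its faces square to the deck's x and y. This point is 92 mm above the desk (knob underside 74, top 110 mm above the desk); the axes are the deck's
- front (a point): point on the fixed base where the centre of the pocket floor must come: 85 mm from the carousel's axis, in the direction of the steel pointer that sticks out from under the deck (dark steel, 30 mm wide, 8 mm high, lying on the desk, its tip 179 mm from the axis). Pointer roughly towards the robot; the base does not move
- transformer: iron output transformer, 90 x 94 x 70 mm, loose, 1.8 kg. Origin: centre of its underside
- capacitor: capacitor can, 35 mm across, 50 mm high, loose, standing. Origin: centre of its underside
- heatsink: finned aluminium heat sink, 50 x 50 x 28 mm, loose. Origin: centre of its underside
- screwdriver: screwdriver lying on the desk, loose
There are look-alikes about, which are no part of the job. What is shaped like the resistor_tall but blue or purple is not meant.

How it is judged (in metres and radians):
On the way, in this order (a step that is already met when the one before it is completed fails the run):
1. the taller resistor stands in the square pocket, let go (horizontal distance between resistor_tall and pocket below 0.016 m and z of resistor_tall in the frame of pocket below 0.008 m and angle between resistor_tall's own z axis and vertical below 0.5 rad and contact force between the fingers and resistor_tall below 0.1 N), for 0.2 s.
2. the pocket is turned to the pointer with the knob gripped (horizontal distance between pocket and front below 0.01 m and contact force between the fingers and carousel above 2 N and distance between the grasp point and knob below 0.03 m), for 0.2 s.
At the end, for the whole second after the job is handed in: Knob gripped (over 2 N, grasp point within 30 mm of its centre), carousel still, pocket centre within 10 mm of the front point; the taller resistor stands on the pocket floor (foot within 16 mm of its centre, tilt under 0.5 rad), untouched by the robot (all of step 1 and all of step 2 and angular speed of carousel below 0.1 rad/s and contact force between the arm and resistor_tall below 0.1 N); the arm keeps its last pose, push and grip.
It fails at once if another loose part on the desk is shifted by more than 30 mm (distance of any of resistor_short, transformer, capacitor, heatsink, screwdriver from where it was at the start of the episode above 0.03 m).
It also fails if it takes over 72 s, if anything falls off the work surface, if the arm or the gripper's body presses on something with over 40 N, if the wrist force passes 120 N, or if a joint passes its speed limit or range.

## Working session

There is one attempt and no reset: what is moved stays moved. The work goes in short steps, Python scripts to look and compute and a tool call to move; the robot and the scene stay as the last step left them, time stands still between calls to the robot, and variables do not carry over. Pictures are saved under pics/ and viewed, at most 10 in all, crops included, and the job is handed in when it is done.

Besides the shell and the picture viewer there is one more tool, called after "Emit:" as a command line: name --argument value ..., lists and objects as JSON in quotes. step_arm: Moves the arm, as the interface text tells. Shifts and turns lie within -1 to 1; 1 stands for 0.2 m of shift or 1.5 rad of turn. Its arguments: {"type":"object","properties":{"delta_pos":{"type":"array"},"rot":{"type":"array"},"gripper":{"type":"array"},"squeeze":{"type":"number"}},"required":["delta_pos","rot","gripper"]}

```bash
mkdir -p pics; python3 - <<'E'
from cell import env, viewer
import cv2,numpy as np,pickle
print(env.get_obs())
d={}
for n in ["top","side","wrist"]:
    c=viewer.read_camera(n); d[n]=c
    cv2.imwrite(f"pics/{n}0.png",c["img"][:,:,::-1])
    print(n,c["fx"],c["cx"],c["cy"],np.round(c["pose"],3).tolist())
pickle.dump(d,open("c0.pkl","wb"))
E
```

```text
{'time_s': 0.0, 'qpos': array([-69.89539818,  18.43863366,  -4.01412953,  83.17628058,
         1.29545991,  78.54209383,  -3.25949896]), 'joint_velocities': array([ 0.0444043 ,  0.01021781,  0.07679379, -0.07122759, -0.05303555,
       -0.00908835, -0.09142301]), 'effort': array([ 4.18418017e-05, -4.91277552e+01, -4.03557736e-01, -3.12530959e+01,
       -6.37645600e-02,  4.38608578e-02,  1.74302277e-04]), 'tool_pos': array([0.21468188, 0.61293899, 0.23245408]), 'tool_rot': array([-1.79888259e+02,  6.80798728e-03,  1.60704447e+02]), 'force': array([ 0.27983495, -0.51935504,  0.59033012]), 'wrist_torque': array([0.01602086, 0.07237944, 0.03710256]), 'grasp_force': 0.0, 'grip_width': 0.0868805608559101}
top 456.5663399005039 319.5790903845801 242.71333353456393 [[-0.024, -0.998, 0.061, 0.487], [-1.0, 0.024, -0.002, 0.053], [0.0, -0.061, -0.998, 1.213], [0.0, 0.0, 0.0, 1.0]]
side 581.6458264260756 330.507659812328 239.26567652380072 [[0.994, -0.055, 0.1, 0.438], [-0.112, -0.63, 0.768, -0.797], [0.021, -0.774, -0.632, 0.796], [0.0, 0.0, 0.0, 1.0]]
wrist 377.2532918457099 326.16057909671486 242.13133419337504 [[0.33, 0.912, 0.242, 0.148], [0.944, -0.319, -0.086, 0.635], [-0.002, 0.257, -0.966, 0.383], [0.0, 0.0, 0.0, 1.0]]
```

View pics/top0.png

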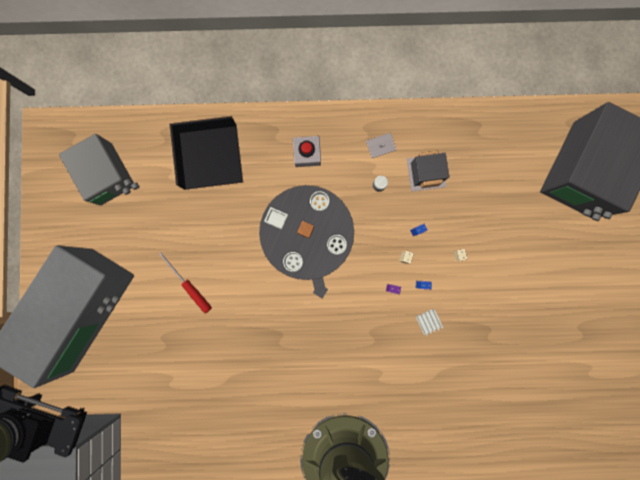

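View pics/side0.png

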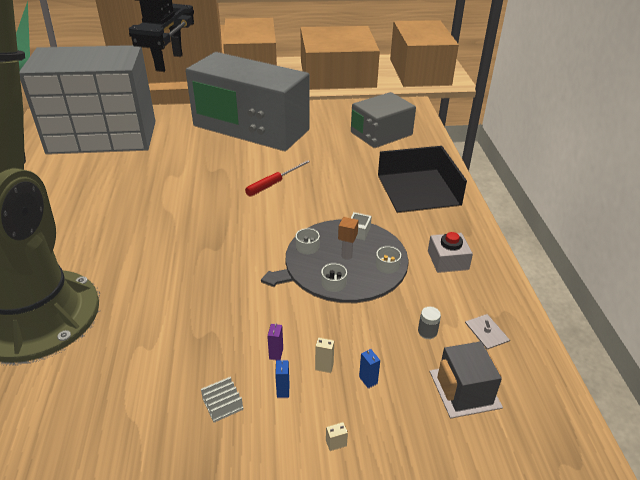

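The top view shows two cream blocks, at (407,257) and (462,255). In the side view they are at (324,353), which is tall, and (337,435), which is short. The look-alikes are blue at (419,230) and (424,286) and purple at (394,289). I choose the cream one at top (407,257) / side (324,353). The carousel's pocket is at top (276,217), the knob at (305,228) and the pointer at (320,290).

```bash
python3 - <<'E'
import cv2,pickle,numpy as np
d=pickle.load(open("c0.pkl","rb"))
t=d["top"]["img"][:,:,::-1]; s=d["side"]["img"][:,:,::-1]
# top row: carousel top crop x5 (255..355,180..300) and tall block crop
a=cv2.resize(t[180:300,255:355],None,fx=5,fy=5,interpolation=cv2.INTER_CUBIC)
b=cv2.resize(t[240:270,390:420],(300,300),interpolation=cv2.INTER_CUBIC)
c=cv2.resize(s[325:385,295:355],(300,300),interpolation=cv2.INTER_CUBIC)
cv2.imwrite("pics/crop1.png",np.hstack([a,np.vstack([b,c])]))
cv2.imwrite("pics/crop2.png",cv2.resize(s[200:310,255:415],None,fx=5,fy=5,interpolation=cv2.INTER_CUBIC))
E
```

```text
(no output)
```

View pics/crop1.png

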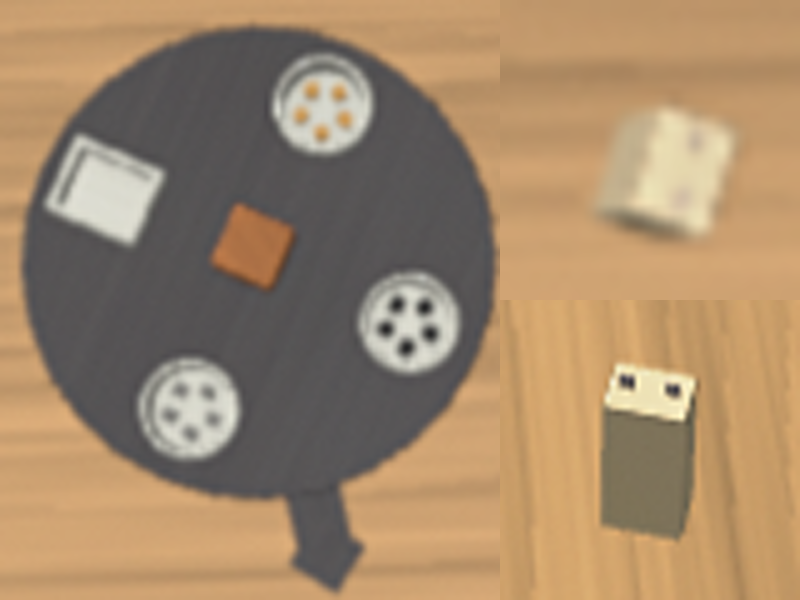

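View pics/crop2.png

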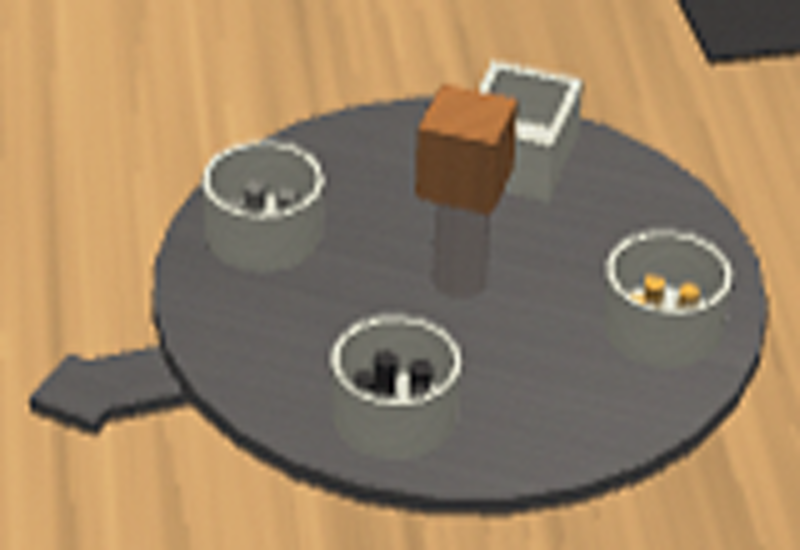

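The crops show the tall cream block's top face centred at about top (408,256) and side (325,343). The pocket rim is centred at top (275.6,217.4) and the knob top at (305.2,229). The pointer tip is at top (322,298).

```bash
cat > h.py <<'E'
import numpy as np,pickle
def ray(c,p):
    v=np.array([(p[0]-c["cx"])/c["fx"],(p[1]-c["cy"])/c["fy"],1]);P=np.array(c["pose"])
    return P[:3,3],P[:3,:3]@v
def atz(c,p,z):
    o,d=ray(c,p); return o+d*(z-o[2])/d[2]
def tri(c1,p1,c2,p2):
    o1,d1=ray(c1,p1);o2,d2=ray(c2,p2)
    A=np.stack([d1,-d2],1);s=np.linalg.lstsq(A,o2-o1,rcond=None)[0]
    a=o1+s[0]*d1;b=o2+s[1]*d2
    return (a+b)/2,np.linalg.norm(a-b)
def proj(c,X):
    P=np.linalg.inv(c["pose"]);x=P[:3,:3]@X+P[:3,3];return np.array([c["fx"]*x[0]/x[2]+c["cx"],c["fy"]*x[1]/x[2]+c["cy"]])
E
python3 - <<'E'
from h import *
np.set_printoptions(precision=4,suppress=True)
d=pickle.load(open("c0.pkl","rb"));t,s=d["top"],d["side"]
T=lambda u,v:(254.6+u/5,179.6+v/5)
S=lambda u,v:(254.6+u/5,199.6+v/5)
B=lambda u,v:(389.55+(u-500)/10,239.55+v/10)
C=lambda u,v:(294.6+(u-500)/5,324.6+(v-300)/5)
print("knobtop",tri(t,T(253,247),s,S(467,114)))
print("pocketrim",tri(t,T(105,189),s,S(521,103)))
for n,a,b in [("orange",(323,104),(670,270)),("black",(409,322),(396,360)),("grey",(190,409),(264,180))]: print(n,tri(t,T(*a),s,S(*b)), atz(t,T(*a),.054), atz(s,S(*b),.054))
print("axis54",atz(t,T(257,256),.054),"knob",atz(t,T(253,247),.11),"pocket",atz(t,T(105,189),.054),atz(s,S(521,103),.054))
print("ptr tip top",atz(t,T(337,592),.008),"neck",atz(t,T(319,488),.008),"side tip",atz(s,S(30,403),.008), "arrow corners",atz(t,T(291,565),.008),atz(t,T(363,548),.008))
print("tabs",tri(t,B(690,167),s,C(649.5,386)),"face",tri(t,B(685,172),s,C(652,392)))
for q in [(617,363),(697,376),(690,421),(603,408)]: print("face corner",atz(s,C(*q),.062))
for q in [(603,523),(681,538)]: print("foot",atz(s,C(*q),0))
E
```

```text
knobtop (array([0.5873, 0.0848, 0.1096]), np.float64(0.0027545007879998503))
pocketrim (array([0.6234, 0.1613, 0.0545]), np.float64(0.0037985098393958135))
orange (array([0.6649, 0.049 , 0.0549]), np.float64(0.002556990980134516)) [0.6663 0.0489 0.054 ] [0.6638 0.05   0.054 ]
black (array([0.5521, 0.008 , 0.0536]), np.float64(0.0029733047228298424)) [0.5536 0.0079 0.054 ] [0.5506 0.0076 0.054 ]
grey (array([0.5109, 0.1202, 0.0536]), np.float64(0.002315274180320625)) [0.5121 0.1201 0.054 ] [0.5097 0.1197 0.054 ]
axis54 [0.5891 0.0844 0.054 ] knob [0.5886 0.0847 0.11  ] pocket [0.6253 0.1612 0.054 ] [0.6215 0.1619 0.054 ]
ptr tip top [0.4152 0.0476 0.008 ] neck [0.4699 0.0558 0.008 ] side tip [0.4113 0.0455 0.008 ] arrow corners [0.4299 0.0715 0.008 ] [0.4379 0.0334 0.008 ]
tabs (array([ 0.5158, -0.172 ,  0.0655]), np.float64(0.0036587577633707)) face (array([ 0.5157, -0.1715,  0.0619]), np.float64(0.001599564914278572))
face corner [ 0.5047 -0.1581  0.062 ]
face corner [ 0.5304 -0.1662  0.062 ]
face corner [ 0.5259 -0.1848  0.062 ]
face corner [ 0.4984 -0.1768  0.062 ]
foot [ 0.4988 -0.1745  0.    ]
foot [ 0.5245 -0.1833 -0.    ]
```

Emit:
step_arm --delta_pos '[[-0.5,-0.37,0],[-1,-0.75,0],[-1,-0.75,0],[-1,-0.75,0],[-1,-0.75,0],[-1,-0.75,0]]' --rot '[[0,0,0],[0,0,0],[0,0,0],[0,0,0],[0,0,0],[0,0,0]]' --gripper '[1,1,1,1,1,1]'

```text
time_s: 0.9
tool_pos: [0.3537, 0.4061, 0.2336]
tool_rot: [180.0, -0.0, 160.7]
force: [-0.6, -0.3, 0.2]
grip_width: 0.0872
grasp_force: 0.0
```

Emit:
step_arm --delta_pos '[[-1,-1,0],[-1,-1,0],[-1,-1,0],[-1,-1,0],[-1,-1,0],[-1,-1,0]]' --rot '[[0,0,0],[0,0,0],[0,0,0],[0,0,0],[0,0,0],[0,0,0]]' --gripper '[1,1,1,1,1,1]'

```text
time_s: 1.65
tool_pos: [0.4775, 0.1498, 0.2336]
tool_rot: [-180.0, 0.0, 160.5]
force: [-1.3, 1.8, 0.2]
grip_width: 0.0872
grasp_force: 0.0
```

Emit:
step_arm --delta_pos '[[-0.5,-1,0],[-0.5,-1,0],[-0.5,-1,0],[-0.5,-1,0],[-0.5,-1,0],[-0.5,-1,0]]' --rot '[[0,0,0],[0,0,0],[0,0,0],[0,0,0],[0,0,0],[0,0,0]]' --gripper '[1,1,1,1,1,1]'

```text
time_s: 2.4
tool_pos: [0.5053, -0.0677, 0.2333]
tool_rot: [180.0, -0.0, 160.9]
force: [0.6, -0.2, -0.0]
grip_width: 0.0873
grasp_force: 0.0
```

Emit:
step_arm --delta_pos '[[-0.21,-0.45,0],[-0.21,-0.45,0],[-0.21,-0.45,0],[-0.21,-0.45,0],[-0.21,-0.45,0],[-0.21,-0.45,0]]' --rot '[[0,0,-0.023],[0,0,-0.023],[0,0,-0.023],[0,0,-0.023],[0,0,-0.023],[0,0,-0.023]]' --gripper '[0.3,0.3,0.3,0.3,0.3,0.3]'

```text
time_s: 3.15
tool_pos: [0.5152, -0.1681, 0.2336]
tool_rot: [180.0, -0.0, 162.8]
force: [-0.2, -0.3, 0.4]
grip_width: 0.0568
grasp_force: 0.0
```

```bash
python3 - <<'E'
from cell import env, viewer
from h import *
import cv2
c=viewer.read_camera("wrist"); pickle.dump(c,open("w1.pkl","wb"))
print(env.get_obs()["tool_pos"],proj(c,np.array([.5152,-.1715,.062])))
u,v=proj(c,np.array([.5152,-.1715,.062])).astype(int)
u0,v0=max(u-120,0),max(v-100,0);print(u0,v0)
cv2.imwrite("pics/w1.png",cv2.resize(c["img"][v0:v0+200,u0:u0+240,::-1],None,fx=3,fy=3,interpolation=cv2.INTER_CUBIC)[:600,:800])
E
```

```text
[ 0.51509312 -0.16851834  0.23358118] [323.6734397  226.53373262]
203 126
```

View pics/w1.png

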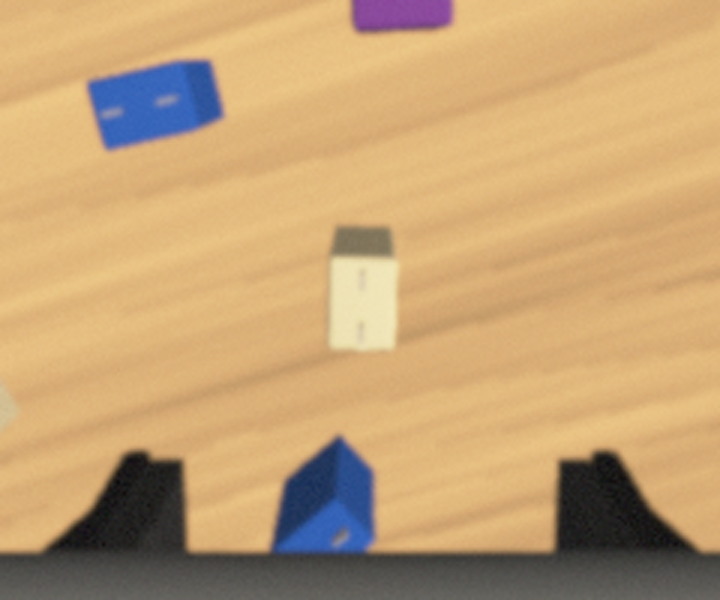

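The block's top face is centred at wrist pixel (323.7,226.8), on the prediction of (323.7,226.5), and it is square to the tool. Next: descend, grip and lift.

Emit:
step_arm --delta_pos '[[-0.005,-0.016,0.2],[-0.005,-0.016,0.4],[-0.005,-0.016,0.6],[-0.005,-0.016,0.8],[-0.005,-0.016,0.9],[-0.005,-0.016,0.96],[-0.005,-0.016,0.96],[-0.005,-0.016,0.96],[-0.005,-0.016,0.96],[-0.005,-0.016,0.96],[-0.005,-0.016,0.96],[-0.005,-0.016,0.96],[-0.005,-0.016,0.96]]' --rot '[[0,0,0],[0,0,0],[0,0,0],[0,0,0],[0,0,0],[0,0,0],[0,0,0],[0,0,0],[0,0,0],[0,0,0],[0,0,0],[0,0,0],[0,0,0]]' --gripper '[0.3,0.3,0.3,0.3,0.3,0.3,0.3,-1,-1,-1,-1,-1,-1]' --squeeze 20

```text
time_s: 4.82
tool_pos: [0.5151, -0.1729, 0.0418]
tool_rot: [180.0, 0.0, 162.7]
force: [0.3, 1.2, 1.7]
grip_width: 0.0199
grasp_force: 20.0
```

Emit:
step_arm --delta_pos '[[0,0,-0.2],[0,0,-0.5],[0,0,-0.75],[0,0,-0.75],[0,0.3,-0.75],[0,0.6,-0.75],[0,0.9,-0.75],[0,0.9,-0.75],[0,0.9,-0.75],[0,0.9,-0.75],[0,0.9,-0.75]]' --rot '[[0,0,0],[0,0,0],[0,0,0],[0,0,0],[0,0,0.12],[0,0,0.24],[0,0,0.36],[0,0,0.48],[0,0,0.6],[0,0,0.6],[0,0,0.6]]' --gripper '[-1,-1,-1,-1,-1,-1,-1,-1,-1,-1,-1]'

```text
time_s: 6.2
tool_pos: [0.5679, -0.0014, 0.1906]
tool_rot: [-179.9, -0.0, 111.3]
force: [-0.4, 0.2, -1.3]
grip_width: 0.0198
grasp_force: 20.0
```

```bash
cat >> h.py <<'E'
def plan(obs,x,y,z,yaw):
    p=np.array(obs["tool_pos"]);a=np.radians(obs["tool_rot"][2])
    X=np.array([np.cos(a),np.sin(a),0]);Y=np.array([np.sin(a),-np.cos(a),0]);D=np.array([x,y,z])-p
    dy=(yaw-obs["tool_rot"][2]+180)%360-180
    return np.round([D@X/.2,D@Y/.2,-D[2]/.2,-np.radians(dy)/1.5],3)
E
python3 -c "
from h import *
from cell import env
o=env.get_obs();print(o['tool_pos'],o['tool_rot'],o['grip_width'],plan(o,.6234,.1613,.192,65.4),plan(o,.5934,.1313,.192,65.4))"
```

```text
[ 0.56791634 -0.0014228   0.19064254] [-1.79916306e+02 -1.77329111e-02  1.11264754e+02] 0.019820785878616697 [ 0.658  0.554 -0.007  0.534] [ 0.572  0.359 -0.007  0.534]
```

```bash
python3 -c "
from h import *
from cell import env
o=env.get_obs();print(plan(o,.6026,.1159,.192,65.4))"
```

```text
[ 0.484  0.374 -0.007  0.534]
```

Emit:
step_arm --delta_pos '[[0.12,0.1,-0.005],[0.24,0.2,-0.005],[0.36,0.3,-0.005],[0.484,0.374,-0.005],[0.484,0.374,-0.005],[0.484,0.374,-0.005],[0.484,0.374,-0.005],[0.484,0.374,-0.005]]' --rot '[[0,0,0.11],[0,0,0.22],[0,0,0.33],[0,0,0.44],[0,0,0.534],[0,0,0.534],[0,0,0.534],[0,0,0.534]]' --gripper '[-1,-1,-1,-1,-1,-1,-1,-1]'

```text
time_s: 7.2
tool_pos: [0.6034, 0.1154, 0.1927]
tool_rot: [-180.0, -0.0, 65.3]
force: [-0.8, 0.7, -0.9]
grip_width: 0.0199
grasp_force: 20.0
```

```bash
python3 - <<'E'
from cell import env, viewer
from h import *
import cv2
c=viewer.read_camera("wrist"); pickle.dump(c,open("w2.pkl","wb"))
o=env.get_obs();print(o["tool_pos"],o["tool_rot"],proj(c,np.array([.6234,.1613,.054])))
cv2.imwrite("pics/w2.png",c["img"][:,:,::-1])
E
```

```text
[0.6034012  0.11551257 0.19267799] [-1.79998892e+02 -1.99432666e-02  6.52433694e+01] [325.04529776 167.64861607]
```

View pics/w2.png

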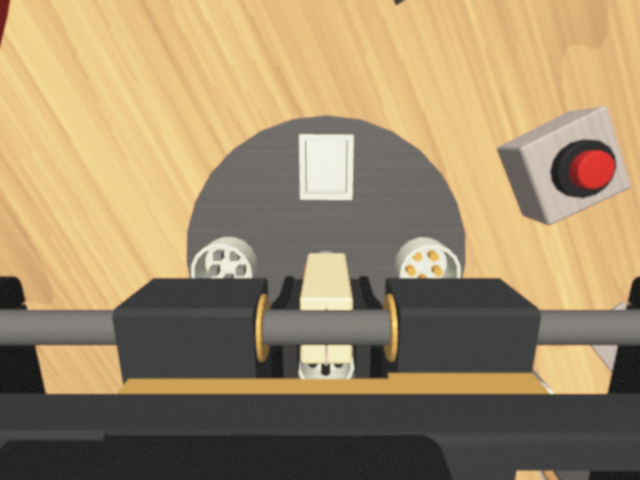

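The pocket rim is centred at (326,167), within a pixel of the prediction and square to the tool. I move over it and go down.

```bash
python3 -c "
from h import *
from cell import env
o=env.get_obs();print(plan(o,.624,.161,.0705,65.4))"
```

```text
[ 0.25  -0.002  0.611 -0.002]
```

Emit:
step_arm --delta_pos '[[0.1,0,0],[0.25,0,0],[0.25,0,0],[0.25,0,0.1],[0.25,0,0.2],[0.25,0,0.3],[0.25,0,0.4],[0.25,0,0.45],[0.25,0,0.5],[0.25,0,0.55],[0.25,0,0.58],[0.25,0,0.61],[0.25,0,0.61],[0.25,0,0.61]]' --rot '[[0,0,0],[0,0,0],[0,0,0],[0,0,0],[0,0,0],[0,0,0],[0,0,0],[0,0,0],[0,0,0],[0,0,0],[0,0,0],[0,0,0],[0,0,0],[0,0,0]]' --gripper '[-1,-1,-1,-1,-1,-1,-1,-1,-1,-1,-1,-1,-1,-1]'

```text
time_s: 9.0
tool_pos: [0.6245, 0.1615, 0.0709]
tool_rot: [180.0, -0.0, 65.2]
force: [0.0, -0.1, -1.0]
grip_width: 0.0196
grasp_force: 20.0
```

Emit:
step_arm --delta_pos '[[0,0,0],[0,0,0],[0,0,0],[0,0,0],[0,0,-0.1],[0,0,-0.3],[0,0,-0.5],[0,0,-0.5],[0,0,-0.5]]' --rot '[[0,0,0],[0,0,0],[0,0,0],[0,0,0],[0,0,0],[0,0,0],[0,0,0],[0,0,0],[0,0,0]]' --gripper '[-0.3,-0.1,0.1,0.1,0.1,0.1,0.1,0.3,0.3]'

```text
time_s: 10.12
tool_pos: [0.6243, 0.1615, 0.1712]
tool_rot: [180.0, -0.0, 65.2]
force: [-0.5, 0.6, -0.6]
grip_width: 0.0555
grasp_force: 0.0
```

```bash
python3 - <<'E'
from cell import env, viewer
from h import *
import cv2
c=viewer.read_camera("wrist"); s=viewer.read_camera("side")
o=env.get_obs();print(o["tool_pos"],o["tool_rot"],plan(o,.588,.0845,.17,65.4))
for z in (.09,.028): print(z,proj(c,np.array([.6234,.1613,z])),proj(s,np.array([.6234,.1613,z])))
a=cv2.resize(s["img"][180:300,255:395,::-1],(560,480),interpolation=cv2.INTER_CUBIC)
b=cv2.resize(c["img"][150:470,220:420,::-1],(200,320))
b=np.vstack([b,np.zeros((160,200,3),np.uint8)])
cv2.imwrite("pics/p3.png",np.hstack([a,b]))
E
```

```text
[0.62361878 0.16141906 0.16972986] [-1.79925554e+02  6.03753817e-02  6.52213536e+01] [-0.424 -0.001 -0.001 -0.002]
0.09 [325.33715085 254.06184139] [360.62925208 206.45557193]
0.028 [325.4420499  231.85703985] [359.07070858 230.01710529]
```

View pics/p3.png

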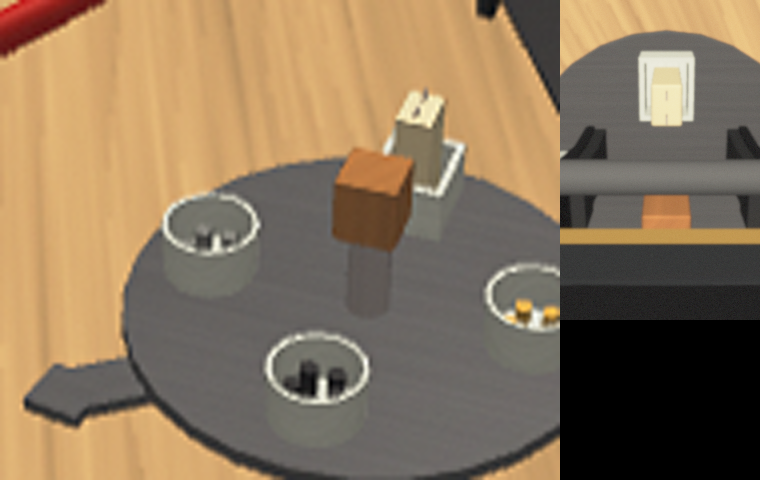

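The tall resistor stands upright in the pocket: side crop (420,140), wrist crop (667,95). Next I grip the knob.

Emit:
step_arm --delta_pos '[[-0.2,0,0],[-0.42,0,0],[-0.42,0,0],[-0.42,0,0.1],[-0.42,0,0.2],[-0.42,0,0.3],[-0.42,0,0.4],[-0.42,0,0.41],[-0.42,0,0.41],[-0.42,0,0.41],[-0.42,0,0.41],[-0.42,0,0.41],[-0.42,0,0.41]]' --rot '[[0,0,0],[0,0,0],[0,0,0],[0,0,0],[0,0,0],[0,0,0],[0,0,0],[0,0,0],[0,0,0],[0,0,0],[0,0,0],[0,0,0],[0,0,0]]' --gripper '[0.5,0.5,0.5,0.5,0.5,0.5,0.5,0.5,-1,-1,-1,-1,-1]' --squeeze 20

```text
time_s: 11.85
tool_pos: [0.5891, 0.0854, 0.089]
tool_rot: [-180.0, -0.0, 65.2]
force: [-1.2, 0.4, 2.8]
grip_width: 0.0317
grasp_force: 20.0
```

Emit:
step_arm --delta_pos '[[0,0,0],[0,0,0],[0,0,0],[0,0,0],[0,0,0],[0,0,0],[0,0,0],[0,0,0],[0,0,0],[0,0,0],[0,0,0],[0,0,0],[0,0,0],[0,0,0],[0,0,0]]' --rot '[[0,0,-0.03],[0,0,-0.08],[0,0,-0.14],[0,0,-0.2],[0,0,-0.26],[0,0,-0.32],[0,0,-0.38],[0,0,-0.44],[0,0,-0.5],[0,0,-0.56],[0,0,-0.62],[0,0,-0.68],[0,0,-0.72],[0,0,-0.74],[0,0,-0.74]]' --gripper '[-1,-1,-1,-1,-1,-1,-1,-1,-1,-1,-1,-1,-1,-1,-1]'

```text
time_s: 13.72
tool_pos: [0.5888, 0.0854, 0.089]
tool_rot: [-180.0, -0.0, 128.8]
force: [-3.5, 0.5, 6.2]
grip_width: 0.0318
grasp_force: 20.0
```

Emit:
step_arm --delta_pos '[[0,0,0],[0,0,0],[0,0,0],[0,0,0],[0,0,0],[0,0,0],[0,0,0],[0,0,0],[0,0,0],[0,0,0],[0,0,0],[0,0,0],[0,0,0],[0,0,0],[0,0,0]]' --rot '[[0,0,-0.03],[0,0,-0.08],[0,0,-0.14],[0,0,-0.2],[0,0,-0.26],[0,0,-0.32],[0,0,-0.38],[0,0,-0.44],[0,0,-0.5],[0,0,-0.56],[0,0,-0.62],[0,0,-0.68],[0,0,-0.72],[0,0,-0.737],[0,0,-0.737]]' --gripper '[-1,-1,-1,-1,-1,-1,-1,-1,-1,-1,-1,-1,-1,-1,-1]'

```text
time_s: 15.6
tool_pos: [0.5887, 0.0851, 0.089]
tool_rot: [180.0, -0.1, -167.8]
force: [-3.3, 0.1, 5.7]
grip_width: 0.032
grasp_force: 20.0
```

```bash
python3 - <<'E'
from cell import env, viewer
from h import *
import cv2
t=viewer.read_camera("top"); s=viewer.read_camera("side")
o=env.get_obs();print(o["tool_pos"],o["tool_rot"],o["force"],o["grasp_force"])
a=cv2.resize(t["img"][180:300,255:355,::-1],(400,480),interpolation=cv2.INTER_CUBIC)
b=cv2.resize(s["img"][190:310,255:355,::-1],(400,480),interpolation=cv2.INTER_CUBIC)
cv2.imwrite("pics/p4.png",np.hstack([a,b])); pickle.dump([t,s],open("c4.pkl","wb"))
E
```

```text
[0.58865425 0.08510364 0.08898929] [ 1.79992799e+02 -5.85629688e-02 -1.67848444e+02] [-3.8212314   0.04516483  6.04590511] 20.000357071403414
```

View pics/p4.png

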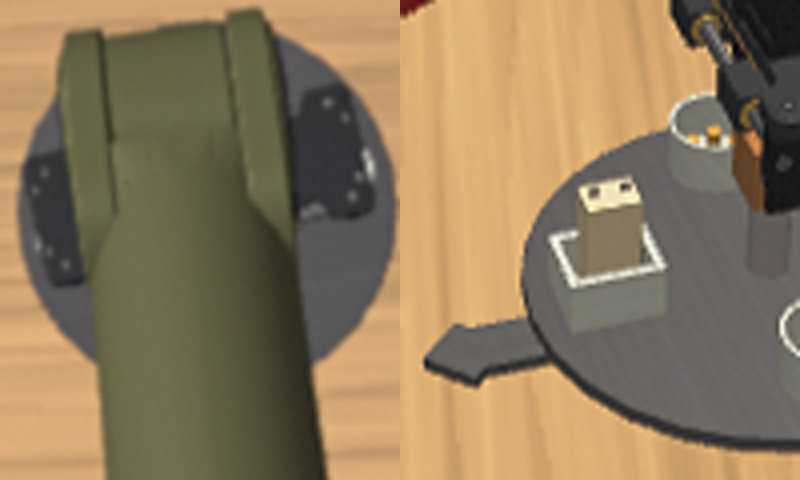

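```bash
python3 - <<'E'
from h import *
t,s=pickle.load(open("c4.pkl","rb"))
p=atz(s,(306.6,252.6),.054);tip=atz(s,(254.6+30/5,199.6+403/5),.008)
ax=np.array([.5867,.0848,0])
d=p-ax;e=tip-ax
print(p,np.hypot(*d[:2]),np.degrees(np.arctan2(d[1],d[0])),np.degrees(np.arctan2(e[1],e[0])))
f=ax[:2]+.085*e[:2]/np.hypot(*e[:2]);print(f,proj(s,np.array([*f,.054])))
E
```

```text
[0.50386498 0.06703834 0.054     ] 0.08471786857026818 -167.89776851856584 -167.35450862909346
[0.50376182 0.06619197] [306.58204817 252.8832641 ]
```

The pocket is within about 1 mm of the front point, the block stands upright in it, and the knob is gripped at 20 N. I let it settle briefly and hand in.

Emit:
step_arm --delta_pos '[[0,0,0],[0,0,0],[0,0,0],[0,0,0]]' --rot '[[0,0,0],[0,0,0],[0,0,0],[0,0,0]]' --gripper '[-1,-1,-1,-1]'

```text
time_s: 16.2
tool_pos: [0.5886, 0.0851, 0.089]
tool_rot: [180.0, -0.1, -167.9]
force: [-4.5, 0.1, 5.6]
grip_width: 0.0317
grasp_force: 20.0
```

```bash
python3 -c "
from cell import env
print(env.sign_off())"
```

```text
the job is handed in; nothing more can be done
None
```

The tall resistor stands in the square pocket, the pocket measures about 1 mm from the front point, and I handed the job in at about 16 s still gripping the knob at 20 N; sign-off returned no verdict.

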